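# Release the mould-key tray with a dowel

## Task

The tray of mould keys in the plywood case is shut by a spring catch. Take the wooden dowel from its stand, find the small hole in the metal plate on top of the case with the dowel's tip, and gently push the catch down through it until the tray springs out. Then stand the dowel back in its stand and pull the tray out as far as it goes, leaving everything else on the bench where it is.

Things in the scene. Friction and masses are not known exactly. Their poses are not given: they have to be found in the camera images.
- dowel_mid (a point): centre of the loose wooden dowel: a plain round rod, 12 mm in diameter, 130 mm long, edges of its foot bevelled 1 mm, 30 g. Its z axis runs along it, upwards at the start; its foot is 65 mm below this point and its top 65 mm above. At the start it stands upright in the stand's hole, its upper 90 mm showing.
- stand_hole0 (a point): centre of the mouth of the round hole in the dowel's stand, at the level of the stand's top, 50 mm above the bench. The stand is a dark wooden block, 64 x 64 x 50 mm, fixed to the bench; its hole is 17 mm wide, 40 mm deep, with a flat floor and a 2 mm bevel at the mouth.
- catch_hole (a point): where the drawing puts the small hole, on top of the bright metal plate on the case, 85 mm above the bench. The plate (76 x 76 x 5 mm, level, fixed) was fitted by hand: the real hole, at the plate's middle, is up to 5 mm off this point along the case's x and as much along its y; find it by eye and feel. It is round, 14.2 mm wide, 1 mm bevel, right through. Over 30 N on the plate spoils it.
- catch (a joint): how far the catch is pushed down, in m: 0 at rest, 0.012 at its stop. It is a steel pad under the hole, its top 13 mm below the plate's upper face at rest. It pushes back with 3 N at first, 8 N at its stop; the tray's rubbing adds about 1 N. About 6 to 7 mm down it lets the tray go; left alone it springs back up. Over 30 N on it spoils it.
- tray (a joint): how far the tray is out of the case, in m: 0 shut and held by the catch, 0.09 at its end stop. When the catch lets go, a spring drives it out by about 0.03; from there it stays where it is left. Pulling it farther takes 1 to 4 N.
- tray_pull (a point): centre of the grip of the tray's pull: a wooden fin in the middle of the tray's front, 16 mm wide (y), 32 mm high (36 to 68 mm above the bench), sticking out 52 mm from the tray's front; this point is 33 mm out from that front. Axes as the case's; it moves with the tray along -x. The case's top is 80 mm above the bench.
- jar: bystander: amber glass jar with a black cap, 66 mm wide, 85 mm high; origin at its underside's centre. It must not be moved.
- bowl: bystander: white cast bowl, 100 mm wide, 45 mm high; origin at its underside's centre. It must not be moved.
- mug: bystander: terracotta mug, 72 mm wide, 80 mm high; origin at its underside's centre. It must not be moved.
- brush: bystander: brush lying on the bench. It must not be moved.
- spatula: bystander: spatula lying on the bench. It must not be moved.
- cone: bystander: small plaster core, a cone 56 mm wide at its foot and 60 mm high; origin at its underside's centre. It must not be moved.
- case: plywood case fixed to the bench, 170 mm deep (x), 190 mm wide (y), 80 mm high; origin at its underside's centre; x from the tray's front towards its back, y across, z up. The drawing's hole is 30 mm from the centre along -x. The tray comes out along -x.
Not all that is in view belongs to the job. What is shaped like the part that bears stand_hole0 but red or yellow is not meant.

How it is judged:
By the outcome, as a careful person would: the job done as asked, in the order asked, and still so for the second after the job is handed in, with the robot touching nothing.
It also fails if it takes over 72 s, if anything falls off the work surface, if the arm or the gripper's body presses on something with over 40 N, if the wrist force passes 120 N, or if a joint passes its speed limit or range.

## Robot

A 6-joint arm with a two-finger parallel gripper is mounted at the origin on the work surface. World frame = base frame: x ahead of the robot, y to its left, z up, the work surface at z = 0. Lengths are in m, angles in rad, forces in N, time in s.
With the tool pointing down it reaches from about 0.275 to 0.725 m from the base axis. Payload 15.9 kg.
Tool frame: the origin (TCP) lies between the finger pads; the fingertips stand 8 mm ahead of it and the grasp point (between the pads) lies 11 mm behind it; z points along the fingers, y is the direction in which the jaws open and shut (so a half turn about z gives the same grasp; the last joint's range is limited). The gripper opens to 85 mm and grips with 20 to 120 N. Pads are 22 mm wide; open, the fingers measure 114 mm over their backs; the gripper's body (76 mm by 85 mm) begins 54 mm behind the grasp point. The pads swing forward as they close: fully open they stand 13 mm farther back than shut.
Start: joints at [-1.298, 0.213, -0.034, 1.323, 0, 1.571], TCP at [0.135, -0.481, 0.239] pointing down, gripper open.
Joint ranges: [-2.98, 2.98], [-0.74, 1.72], [-1.14, 1.35], [-2.1, 2.04], [-1.57, 1.44], [-3.14, 3.14]. Speed limits (rad/s): [1.89, 1.89, 2.39, 2.57, 3.14, 3.14].

## Interface

Orientations are given as a 3x3 rotation matrix whose columns are the frame's x, y, z axes.
In Python, from bench import r, camera gives the robot as it stands.
- The arm moves only by the tool apply_moves, never from a script. Its argument "deltas" is a list of rows, each a list of 2 entries, a list of its own where there are three numbers: the shift along the tool's x, y, z in cm, then the turn about the tool's z in degrees. A call has 1 to 5 rows; each row is the pose to reach, as a shift and turn from the pose commanded when the call began, along the tool's axes at that moment; what a row does not reach only later rows make up. A row lasts 1/10 s, in which the tool goes at most 50 mm and 8.59 degrees, less where a joint would pass 70% of its speed; a pose out of reach is approached as far as the arm can. A call with a gripper value outside its range is refused whole. "jaw" is the finger opening in cm, from 0 to 8.54, set as the call begins (left out, the last holds). The fingers move at their own pace and stop on an object; "force" is the grip in N (left out, the last holds). Time passes only in rows, so rows that repeat a pose let the fingers close. It gives the time, the measured TCP pose, the force and the opening at its end, in the units of the state.
- r.observe(): the state, without advancing time (a new reading comes with each control period).
- camera(name): name is "scene" or "top" or "wrist"; returns a dict with "img" (400x640x3 uint8, red, green, blue), "depth" (400x640 float32, m along the optical axis (not along the pixel's ray), 0 where there is no reading), "K" (3x3 intrinsics, pixels), "rvec" (rotation vector, rad) and "tvec" (3), from world to camera coordinates, as OpenCV has them. Camera axes: x right, y down, z forward; pixel columns grow to the right and rows downward; lengths in m; the calibration is good to about 2 mm. A picture is of the moment at which its call begins.
- r.job_done(): hands the job in, once; it reports no verdict.
The state is a dict: "time": time; "joints": joint angles; "qvel": joint speeds; "tau": joint torques, N m; "position": TCP position; "ee_rot": TCP orientation; "ft_force": force on the tool from outside, world axes, zero at the start; "wrist_torque": the same for the moment, N m; "width": opening from 0.0 (shut) to 1.0 (fully open).
Only numpy, scipy, OpenCV 4.12 (cv2) and the standard library are available. Lean on these libraries where they do the work, as an engineer would, in place of code of your own. Each camera call takes 0.05 s, during which the arm holds its last target. There are 200 camera calls.

## Working session

There is one attempt and no reset: what is moved stays moved. The work goes in short steps, Python scripts to look and compute and a tool call to move; the robot and the scene stay as the last step left them, time stands still between calls to the robot, and variables do not carry over. Pictures are saved under pics/ and viewed, about 8 in all and at most 12, crops included, and the job is handed in when it is done.

Besides the shell and the picture viewer there is one more tool, called after "Request:" as name(argument=value, ...) on one line, values as JSON. apply_moves: Moves the arm, as the interface text tells. Its arguments: {"type":"object","properties":{"deltas":{"type":"array","items":{"type":"array"}},"jaw":{"type":"number"},"force":{"type":"number"}},"required":["deltas"]}

```bash
mkdir -p pics; ls; cat > h.py <<'E'
import numpy as np, cv2
from bench import r, camera
def snap(n,f=None):
    c=camera(n); 
    if f: cv2.imwrite(f'pics/{f}.png',c['img'][...,::-1])
    np.savez(f'pics/{f or n}.npz',**c); return c
def load(f): return dict(np.load(f'pics/{f}.npz'))
def ray(c,u,v,z):
    R=cv2.Rodrigues(c['rvec'])[0]; o=-R.T@c['tvec'].ravel(); d=R.T@np.linalg.inv(c['K'])@[u,v,1.]
    return o+d*(z-o[2])/d[2]
def pts(c):
    R=cv2.Rodrigues(c['rvec'])[0]; h,w=c['depth'].shape; u,v=np.meshgrid(np.arange(w),np.arange(h))
    q=np.stack([u,v,np.ones_like(u)],-1)@np.linalg.inv(c['K']).T*c['depth'][...,None]
    return (q-c['tvec'].ravel())@R
E
python3 - <<'E'
from h import *
a=snap('top','top0'); b=snap('scene','scene0')
cv2.imwrite('pics/both.png',cv2.resize(np.vstack([a['img'],b['img']])[...,::-1],(480,600)) )
for c in (a,b):
    R=cv2.Rodrigues(c['rvec'])[0]; print((-R.T@c['tvec'].ravel()).round(3),R[2].round(2),c['K'][0,0])
print(r.observe())
E
```

```text
pics
[0.322 0.017 1.166] [ 0.16 -0.01 -0.99] 394.0166682951631
[ 1.318 -0.035  1.004] [-0.66  0.01 -0.75] 475.8944653638926
{'time': 0.1, 'joints': array([-1.29796320e+00,  2.13280773e-01, -3.49573215e-02,  1.32349532e+00,
        2.16036814e-05,  1.57083386e+00]), 'qvel': array([-5.59304006e-04, -7.46286014e-05,  1.98171443e-03, -1.75017349e-04,
       -3.18773753e-04,  3.18763769e-04]), 'tau': array([ 1.07433112e-03, -6.87250113e+01,  4.87805593e+01,  1.20944341e-02,
       -6.19568823e-06, -7.41584415e-06]), 'position': array([ 0.13466102, -0.48123297,  0.23889421]), 'ee_rot': array([[ 9.63021465e-01,  2.69424581e-01, -2.31705075e-04],
       [ 2.69424680e-01, -9.63021037e-01,  9.08251794e-04],
       [ 2.15684977e-05, -9.37093039e-04, -9.99999561e-01]]), 'ft_force': array([ 0.38233298, -0.17045654,  0.00624491]), 'wrist_torque': array([0.00460846, 0.01142816, 0.02064552]), 'width': 0.9961358290494771}
```

View pics/top0.png

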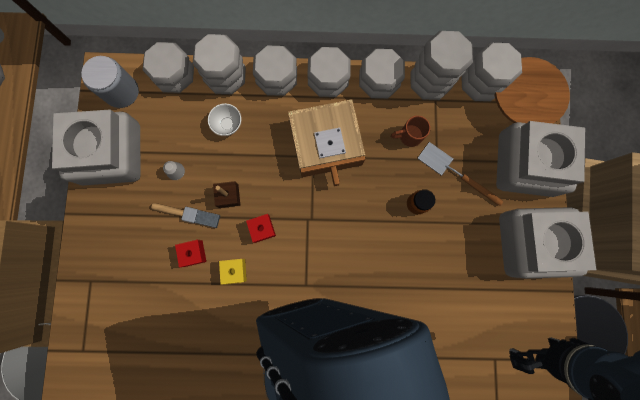

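View pics/scene0.png

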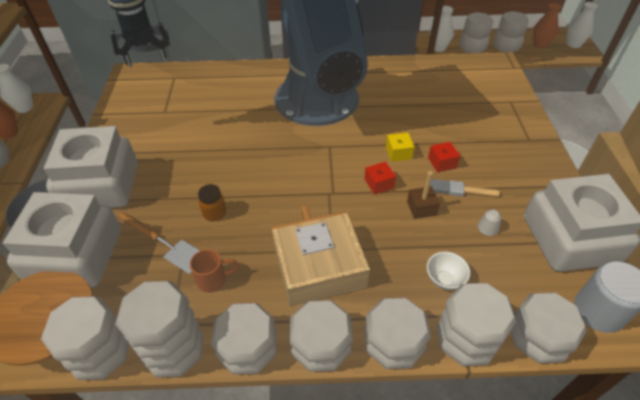

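Top view: the dowel is in the dark block at (226,194). Look-alikes are the red blocks at (260,228) and (190,253) and the yellow block at (231,271), so I choose the dark one. The case is at (328,137), the plate hole near (330,143), and the pull at (335,175). Next I measure these and check them in a close crop.

```bash
python3 - <<'E'
from h import *
a=load('top0'); im=a['img']; hsv=cv2.cvtColor(im,cv2.COLOR_RGB2HSV)
def comp(m,x0,x1,y0,y1):
    k=np.zeros_like(m); k[y0:y1,x0:x1]=m[y0:y1,x0:x1]
    n,l,s,c=cv2.connectedComponentsWithStats(k); i=1+np.argmax(s[1:,4]); return (l==i).astype(np.uint8)
m=comp(((hsv[...,1]<60)&(hsv[...,2]>110)).astype(np.uint8),300,360,115,170)
cn=max(cv2.findContours(m,0,1)[0],key=cv2.contourArea); b=cv2.boxPoints(cv2.minAreaRect(cn))
P=np.array([ray(a,*p,.085) for p in b]); print('plate',m.sum(),P.round(4),P.mean(0).round(4))
for i in range(4): e=P[(i+1)%4]-P[i]; print(np.linalg.norm(e[:2]).round(4),np.degrees(np.arctan2(e[1],e[0])).round(1))
# case top by depth
p=pts(a); q=(abs(p[...,2]-.08)<.008)
k=comp(q.astype(np.uint8),270,385,80,190)
X=p[k>0][:,:2].astype(np.float32); rc=cv2.minAreaRect(X); print('case',rc, cv2.boxPoints(rc).round(3))
# hole dark px
g=im.mean(2); s=g[135:152,322:340]; print(s.astype(int))
# stand top by depth
q=(abs(p[...,2]-.05)<.006); k=comp(q.astype(np.uint8),205,245,175,215); X=p[k>0][:,:2].astype(np.float32); print('stand',len(X),cv2.minAreaRect(X),X.mean(0))
# dowel
k=(p[...,2]>.07)&(p[...,0]>.1);k[:175]=0;k[215:]=0;k[:,:205]=0;k[:,245:]=0; print('dowel',p[k].round(3)[:40])
# pull
k=(p[...,2]>.05)&(p[...,2]<.075);k[:160]=0;k[190:]=0;k[:,:320]=0;k[:,350:]=0; print('pull',p[k].mean(0),p[k].min(0),p[k].max(0))
for n,(u,v,z) in dict(jar=(424,201,.085),cone=(172,170,.03),brush=(200,217,.02),red=(260,228,.05)).items(): print(n,ray(a,u,v,z).round(3))
cv2.imwrite('pics/crop1.png',np.hstack([cv2.resize(im[165:225,190:270],(400,300),interpolation=cv2.INTER_CUBIC),cv2.resize(im[95:185,280:400],(400,300),interpolation=cv2.INTER_CUBIC)])[...,::-1])
E
```

```text
plate 673 [[ 0.6767  0.0199  0.085 ]
 [ 0.6948 -0.0567  0.085 ]
 [ 0.6193 -0.0723  0.085 ]
 [ 0.6016  0.0035  0.085 ]] [ 0.6481 -0.0264  0.085 ]
0.0787 -76.7
0.0771 -168.3
0.0779 103.1
0.0769 12.3
case ((0.6725420355796814, -0.016574382781982422), (0.18405689299106598, 0.19021271169185638), 13.35902214050293) [[ 0.561  0.055]
 [ 0.605 -0.13 ]
 [ 0.784 -0.088]
 [ 0.74   0.097]]
[[164 165 166 167 166 166 166 165 164 165 164 164 164 164 163 164 164 166]
 [167 168 166 166 167 164 165 164 164 164 164 165 165 166 167 167 167 167]
 [165 165 164 164 164 164 164 165 165 167 167 167 168 168 168 168 169 168]
 [163 163 164 165 165 166 166 167 168 168 169 168 168 168 168 167 167 166]
 [166 167 167 167 168 168 168 162 160 168 167 167 166 167 168 167 169 169]
 [167 167 168 168 168 168 137  94  94 125 167 169 170 170 169 169 170 168]
 [167 168 168 168 170 158  75  43  42  59 124 168 169 167 168 167 166 165]
 [170 171 170 170 170 134  47  33  32  35  72 162 166 165 165 165 165 164]
 [168 169 169 168 169 138  60  34  33  33  89 161 165 164 164 165 165 165]
 [168 167 166 166 166 161 105  41  33  73 150
[... 1074 characters left out ...]
137]
 [0.496 0.268 0.14 ]
 [0.497 0.266 0.138]
 [0.498 0.264 0.133]
 [0.499 0.263 0.125]
 [0.501 0.264 0.112]
 [0.506 0.266 0.089]
 [0.495 0.269 0.133]
 [0.495 0.267 0.131]
 [0.497 0.266 0.124]
 [0.497 0.265 0.12 ]
 [0.499 0.264 0.111]
 [0.501 0.264 0.097]
 [0.504 0.266 0.08 ]
 [0.495 0.27  0.118]
 [0.496 0.268 0.114]
 [0.496 0.267 0.11 ]
 [0.497 0.265 0.104]
 [0.498 0.264 0.097]
 [0.501 0.264 0.085]
 [0.503 0.265 0.071]
 [0.495 0.272 0.099]
 [0.495 0.269 0.1  ]]
pull [ 0.5699167  -0.04155536  0.067065  ] [ 0.53161123 -0.08407908  0.05012552] [ 6.00403994e-01 -4.09286007e-04  7.49938098e-02]
jar [ 0.486 -0.292  0.085]
cone [0.568 0.432 0.03 ]
brush [0.433 0.344 0.02 ]
red [0.403 0.165 0.05 ]
```

View pics/crop1.png

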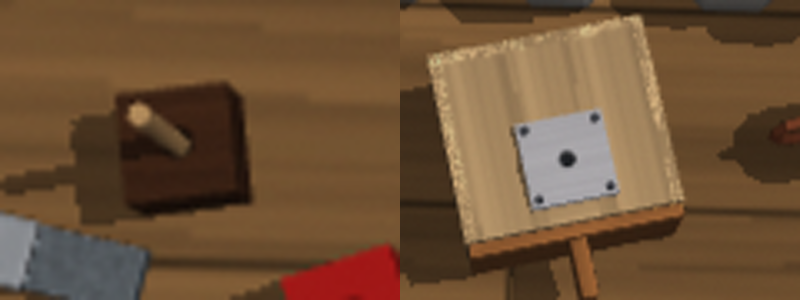

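Request:
apply_moves(deltas=[[[2.8, -3.1, 0], 0], [[5.5, -6.2, 0], 0], [[8.3, -9.4, 0], 0], [[11.1, -12.5, 0], 0], [[13.8, -15.6, 0], 0]])

```text
time: 0.6
position: [0.2258, -0.2924, 0.2391]
ee_rot: [[0.963, 0.269, -0.0], [0.269, -0.963, 0.0], [0.0, -0.0, -1.0]]
ft_force: [1.3, -0.7, 0.2]
width: 0.999
```

```bash
python3 - <<'E'
from h import *
s=r.observe(); print(s['joints'].round(3),s['position'].round(4))
a=load('top0')
print(ray(a,329.85,142.3,.085), ray(a,329.85,142.3,.085)+.03*np.array([.974,.225,0]))
E
```

```text
[-0.913 -0.055 -0.329  1.297  0.     1.956] [ 0.2258 -0.2924  0.2391]
[ 0.64837345 -0.02683806  0.085     ] [ 0.67759345 -0.02008806  0.085     ]
```

Request:
apply_moves(deltas=[[[2.8, -3.1, 0], -8.4], [[5.5, -6.2, 0], -16.8], [[8.3, -9.4, 0], -25.2], [[11.1, -12.5, 0], -33.6], [[13.8, -15.6, 0], -42]])

```text
time: 1.1
position: [0.3167, -0.105, 0.2393]
ee_rot: [[0.53, 0.848, 0.0], [0.848, -0.53, -0.0], [0.0, 0.0, -1.0]]
ft_force: [1.6, -1.0, -0.3]
width: 0.996
```

Request:
apply_moves(deltas=[[[4.2, -0.5, 0], -8.4], [[8.3, -0.9, 0], -16.8], [[12.5, -1.4, 0], -25.2], [[16.6, -1.8, 0], -33.6], [[20.8, -2.3, 0], -42]])

```text
time: 1.6
position: [0.4087, 0.0831, 0.2392]
ee_rot: [[-0.174, 0.985, -0.0], [0.985, 0.174, -0.0], [-0.0, -0.0, -1.0]]
ft_force: [0.8, -1.0, -0.1]
width: 0.999
```

Request:
apply_moves(deltas=[[[4.3, 3.0, 0], -2], [[8.5, 6.1, 0], -3.4], [[12.8, 9.1, 0], -3.4], [[17.0, 12.2, 0], -3.4], [[17.0, 12.2, 0], -3.4]])

```text
time: 2.1
position: [0.501, 0.2732, 0.2376]
ee_rot: [[-0.228, 0.974, -0.002], [0.974, 0.228, -0.0], [0.0, -0.002, -1.0]]
ft_force: [-0.8, -1.3, -0.4]
width: 1.0
```

```bash
python3 - <<'E'
from h import *
s=r.observe(); print(s['joints'].round(3),s['position'].round(4)); print(s['ee_rot'].round(3))
c=snap('wrist','w1'); R=cv2.Rodrigues(c['rvec'])[0]; print((-R.T@c['tvec'].ravel()).round(3),R.round(2),c['K'].round(0))
E
```

```text
[4.990e-01 3.640e-01 1.650e-01 1.373e+00 1.000e-03 1.839e+00] [0.501  0.2732 0.2376]
[[-0.228  0.974 -0.002]
 [ 0.974  0.228 -0.   ]
 [ 0.    -0.002 -1.   ]]
[0.487 0.339 0.371] [[ 0.97  0.23 -0.  ]
 [ 0.22 -0.94  0.27]
 [ 0.06 -0.26 -0.96]] [[288.   0. 319.]
 [  0. 288. 201.]
 [  0.   0.   1.]]
```

View pics/w1.png

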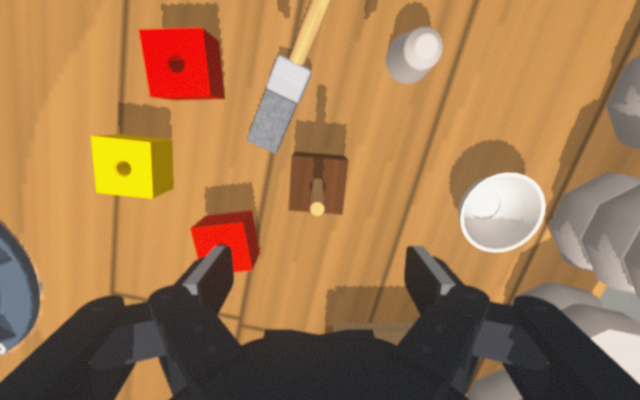

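The wrist view shows the dowel top at (317,209), standing in the dark brown block at (319,183). The red and yellow blocks are at (205,62), (132,167) and (225,242).

```bash
python3 - <<'E'
from h import *
c=load('w1'); im=c['img']; hsv=cv2.cvtColor(im,cv2.COLOR_RGB2HSV)
print('top',ray(c,317,209,.14).round(4))
m=((hsv[...,2]>190)&(hsv[...,1]<150)).astype(np.uint8); k=np.zeros_like(m);k[195:220,305:330]=m[195:220,305:330]
n,l,s,cc=cv2.connectedComponentsWithStats(k);print(s,cc)
g=hsv; print(hsv[183,298],hsv[209,317],hsv[190,317])
p=pts(c); q=(abs(p[...,2]-.05)<.005); k=np.zeros(q.shape,np.uint8);k[140:225,280:360]=q[140:225,280:360]
X=p[k>0][:,:2].astype(np.float32); print('stand',cv2.minAreaRect(X),len(X))
k=(p[...,2]>.06)&(p[...,2]<.15); k[:140]=0;k[225:]=0;k[:,:280]=0;k[:,360:]=0
P=p[k]; 
for z in np.arange(.06,.15,.01):
    w=abs(P[:,2]-z)<.005
    if w.sum(): print(z.round(3),w.sum(),P[w].mean(0).round(4))
E
```

```text
top [0.5013 0.2691 0.14  ]
[[     0      0    640    400 255753]
 [   307    202     23     18    241]
 [   307    213      2      4      5]
 [   306    216      1      1      1]] [[319.50238707 199.48892877]
 [317.26556017 210.87136929]
 [307.8        214.4       ]
 [306.         216.        ]]
[ 12 154 124] [ 22 114 244] [ 16 122 146]
stand ((0.5008952021598816, 0.26918521523475647), (0.06400613486766815, 0.06456830352544785), 8.537299156188965) 2658
0.06 10 [0.5001 0.2739 0.0628]
0.07 20 [0.4996 0.2739 0.0701]
0.08 24 [0.4999 0.2739 0.0803]
0.09 22 [0.5001 0.2742 0.0901]
0.1 29 [0.4995 0.2738 0.0998]
0.11 31 [0.4995 0.2739 0.1102]
0.12 34 [0.5001 0.2739 0.1199]
0.13 40 [0.5002 0.274  0.1302]
0.14 162 [0.5008 0.2698 0.1385]
```

Request:
apply_moves(deltas=[[[-0.4, -0.1, 2], 0], [[-0.4, -0.1, 5], 0], [[-0.4, -0.1, 8], 0], [[-0.4, -0.1, 8.5], 0], [[-0.4, -0.1, 8.5], 0]])

```text
time: 2.65
position: [0.4996, 0.2643, 0.1544]
ee_rot: [[-0.225, 0.974, -0.001], [0.974, 0.225, -0.001], [-0.0, -0.001, -1.0]]
ft_force: [-0.4, -0.5, -0.2]
width: 0.999
```

```bash
python3 - <<'E'
from h import *
s=r.observe(); print(s['joints'].round(3),s['position'].round(4),s['ft_force']); print(s['ee_rot'].round(4))
E
```

```text
[ 0.487  0.376 -0.029  1.167 -0.     1.831] [0.4996 0.2643 0.1544] [-0.44837254 -0.45734015 -0.21656931]
[[-2.249e-01  9.744e-01 -1.200e-03]
 [ 9.744e-01  2.249e-01 -7.000e-04]
 [-4.000e-04 -1.300e-03 -1.000e+00]]
```

Request:
apply_moves(deltas=[[[0.45, 0.25, 0.5], 0], [[0.45, 0.25, 3], 0], [[0.45, 0.25, 5.5], 0], [[0.45, 0.25, 6.0], 0], [[0.45, 0.25, 6.0], 0]])

```text
time: 3.15
position: [0.5017, 0.2703, 0.0948]
ee_rot: [[-0.225, 0.974, -0.0], [0.974, 0.225, -0.0], [-0.0, -0.0, -1.0]]
ft_force: [0.7, 0.9, 0.1]
width: 1.002
```

Request:
apply_moves(deltas=[[[0, 0, 0], 0], [[0, 0, 0], 0], [[0, 0, 0], 0], [[0, 0, 0], 0], [[0, 0, 0], 0]], jaw=0.4, force=30)

```text
time: 3.65
position: [0.5017, 0.2702, 0.0945]
ee_rot: [[-0.225, 0.974, 0.0], [0.974, 0.225, 0.0], [0.0, 0.0, -1.0]]
ft_force: [1.1, 0.4, 0.3]
width: 0.142
```

Request:
apply_moves(deltas=[[[0, 0, 0], 0], [[0, 0, 0], 0], [[0, 0, 0], 0]])

```text
time: 3.95
position: [0.5018, 0.2702, 0.0946]
ee_rot: [[-0.225, 0.974, 0.0], [0.974, 0.225, 0.0], [0.0, 0.0, -1.0]]
ft_force: [0.3, 0.2, 5.4]
width: 0.132
```

Request:
apply_moves(deltas=[[[0, 0, 0], 0], [[0, 0, -2.5], 0], [[0, 0, -6], 0], [[0, 0, -9.5], 0], [[0, 0, -11], 0]], force=60)

```text
time: 4.45
position: [0.5023, 0.2705, 0.2073]
ee_rot: [[-0.225, 0.974, 0.003], [0.974, 0.225, 0.001], [0.001, 0.003, -1.0]]
ft_force: [-0.1, 0.1, -1.4]
width: 0.126
```

Request:
apply_moves(deltas=[[[-2, 0.5, 0], 0], [[-5, 1.2, 0], 0], [[-8.5, 2, 0], 0], [[-12, 2.8, 0], 0], [[-15.5, 3.6, 0], 0]])

```text
time: 4.95
position: [0.5719, 0.1259, 0.2041]
ee_rot: [[-0.226, 0.974, -0.0], [0.974, 0.226, -0.0], [0.0, -0.0, -1.0]]
ft_force: [0.2, 1.1, -0.2]
width: 0.12
```

Request:
apply_moves(deltas=[[[-3.5, 0.8, 0], 0], [[-7, 1.7, 0], 0], [[-10.5, 2.6, 0], 0], [[-14.0, 3.5, 0], 0], [[-16.7, 4.0, 0], 0]])

```text
time: 5.45
position: [0.6487, -0.0284, 0.2038]
ee_rot: [[-0.225, 0.974, -0.001], [0.974, 0.225, -0.0], [0.0, -0.001, -1.0]]
ft_force: [-0.1, 0.5, 0.2]
width: 0.123
```

Request:
apply_moves(deltas=[[[0, 0, 0], 0], [[0, 0, 0], 0], [[0, 0, 0], 0]])

```text
time: 5.75
position: [0.6479, -0.0257, 0.2042]
ee_rot: [[-0.226, 0.974, -0.0], [0.974, 0.226, 0.0], [0.0, -0.0, -1.0]]
ft_force: [0.6, -0.0, 0.2]
width: 0.122
```

```bash
python3 - <<'E'
from h import *
s=r.observe(); print(s['joints'].round(3),s['position'].round(4),s['ft_force'])
c=snap('wrist','w2'); t=snap('top','t2'); sc=snap('scene','s2')
out=np.vstack([c['img'][:400,140:540],]); 
o2=np.vstack([cv2.resize(t['img'][100:180,280:380],(250,200),interpolation=cv2.INTER_CUBIC),cv2.resize(sc['img'][170:270,250:375],(250,200),interpolation=cv2.INTER_CUBIC)])
cv2.imwrite('pics/w2c.png',np.hstack([out,o2])[...,::-1])
E
```

```text
[-0.04   0.541  0.352  1.382  0.     1.303] [ 0.6479 -0.0257  0.2042] [ 0.63049584 -0.01210719  0.2196648 ]
```

View pics/w2c.png

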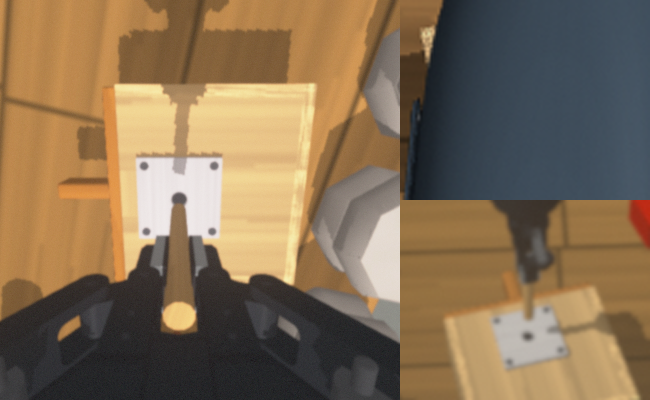

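The wrist crop shows the plate centred under the dowel, with its screws near (144,166), (214,166), (146,232) and (213,232). The hole is at about (179,198) and the foot just below it.

```bash
python3 - <<'E'
from h import *
c=load('w2'); im=c['img']; g=im.mean(2)
sp=[]
for u,v in [(284,166),(354,166),(286,232),(353,232)]:
    w=g[v-7:v+8,u-7:u+8]; wt=np.clip(150-w,0,None); 
    wt[w>150]=0; y,x=np.mgrid[v-7:v+8,u-7:u+8]; sp.append(((x*wt).sum()/wt.sum(),(y*wt).sum()/wt.sum()))
S=np.array([ray(c,*p,.085) for p in sp]); print(np.round(sp,1)); print(S.round(4)); print('screw mean',S.mean(0).round(4), 'spacings',[np.linalg.norm(S[i]-S[j]).round(4) for i,j in((0,1),(0,2),(1,3),(2,3))])
e=S[1]-S[0]; print('yaw',np.degrees(np.arctan2(e[1],e[0])), np.degrees(np.arctan2(*(S[3]-S[2])[[1,0]])),np.degrees(np.arctan2(*(S[0]-S[2])[[1,0]]))-90)
cv2.imwrite('pics/w2z.png',cv2.resize(im[150:250,270:370],(600,600),interpolation=cv2.INTER_CUBIC)[...,::-1])
print('dowel top',ray(c,319,317,.2496).round(4))
# undistorted circles of foot
E
```

```text
[[283.7 165.6]
 [353.8 165.5]
 [285.9 231.2]
 [351.7 231.1]]
[[ 0.612  -0.004   0.085 ]
 [ 0.6722  0.0101  0.085 ]
 [ 0.6262 -0.0642  0.085 ]
 [ 0.6863 -0.0501  0.085 ]]
screw mean [ 0.6492 -0.0271  0.085 ] spacings [np.float64(0.0618), np.float64(0.0618), np.float64(0.0618), np.float64(0.0617)]
yaw 13.257225018120847 13.226960042735868 13.229496502394369
dowel top [ 0.6489 -0.0258  0.2496]
```

View pics/w2z.png

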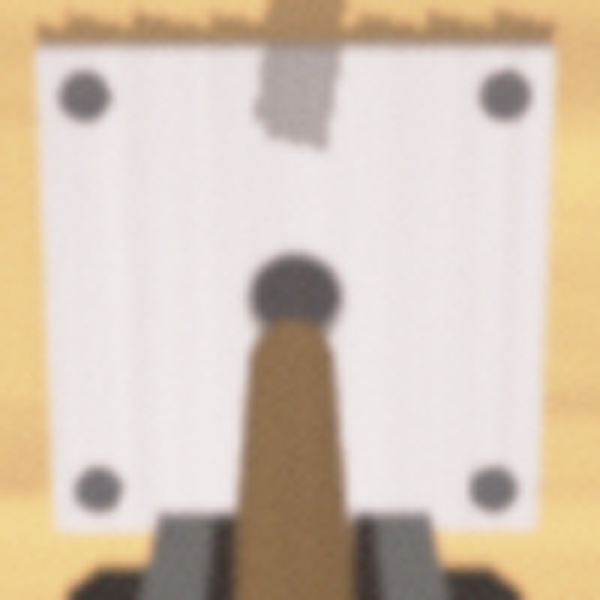

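```bash
python3 - <<'E'
from h import *
c=load('w2'); R=cv2.Rodrigues(c['rvec'])[0]; o=-R.T@c['tvec'].ravel(); print('cam',o.round(4))
h=ray(c,319.2,199.2,.085); e=ray(c,318.5,203.3,.1206); 
n=(o-e)[:2]; n/=np.linalg.norm(n); f=e[:2]-.006*n
H=np.array([.6492,-.0271])
X=np.array([-.2265,.974]);Y=np.array([.974,.2265])
print('hole',h.round(4),'foot',f.round(4)); 
for hh in (h[:2],H): print('move tool x,y mm',(hh-f)@X*1e3,(hh-f)@Y*1e3)
# hole edges row
for u in (311.5,327): print(ray(c,u,199,.085).round(4))
print(ray(c,319.2,192.2,.085).round(4))
E
```

```text
cam [0.6335 0.04   0.3375]
hole [ 0.6495 -0.0268  0.085 ] foot [ 0.6488 -0.0266]
move tool x,y mm -0.34290249431336106 0.6256716161110806
move tool x,y mm -0.572661547037388 0.26564352163175936
[ 0.6426 -0.0282  0.085 ]
[ 0.6564 -0.025   0.085 ]
[ 0.648  -0.0204  0.085 ]
```

Request:
apply_moves(deltas=[[[-0.04, 0.05, 1], 0], [[-0.04, 0.05, 2], 0], [[-0.04, 0.05, 2.8], 0], [[-0.04, 0.05, 3.0], 0], [[-0.04, 0.05, 3.0], 0]])

```text
time: 6.4
position: [0.6485, -0.0267, 0.1737]
ee_rot: [[-0.225, 0.974, -0.001], [0.974, 0.225, 0.0], [0.0, -0.001, -1.0]]
ft_force: [0.5, -0.5, 0.3]
width: 0.12
```

Request:
apply_moves(deltas=[[[0, 0, 0.1], 0], [[0, 0, 0.25], 0], [[0, 0, 0.4], 0], [[0, 0, 0.5], 0], [[0, 0, 0.6], 0]])

```text
time: 6.9
position: [0.6488, -0.0267, 0.1683]
ee_rot: [[-0.225, 0.974, 0.0], [0.974, 0.225, -0.0], [-0.0, 0.0, -1.0]]
ft_force: [-0.4, 0.8, 0.5]
width: 0.123
```

Request:
apply_moves(deltas=[[[0, 0, 0.1], 0], [[0, 0, 0.2], 0], [[0, 0, 0.3], 0], [[0, 0, 0.4], 0], [[0, 0, 0.5], 0]])

```text
time: 7.4
position: [0.6488, -0.0267, 0.1632]
ee_rot: [[-0.225, 0.974, -0.0], [0.974, 0.225, -0.0], [0.0, -0.0, -1.0]]
ft_force: [0.1, -0.0, -0.2]
width: 0.127
```

Request:
apply_moves(deltas=[[[0, 0, 0.1], 0], [[0, 0, 0.2], 0], [[0, 0, 0.3], 0], [[0, 0, 0.4], 0], [[0, 0, 0.5], 0]])

```text
time: 7.9
position: [0.6488, -0.0267, 0.1583]
ee_rot: [[-0.225, 0.974, 0.0], [0.974, 0.225, -0.0], [-0.0, 0.0, -1.0]]
ft_force: [0.1, -0.0, -0.8]
width: 0.119
```

The dowel is in the hole with no contact force. Now I press the catch gently.

Request:
apply_moves(deltas=[[[0, 0, 0.1], 0], [[0, 0, 0.2], 0], [[0, 0, 0.3], 0], [[0, 0, 0.4], 0], [[0, 0, 0.5], 0]])

```text
time: 8.4
position: [0.649, -0.0267, 0.1538]
ee_rot: [[-0.225, 0.974, 0.001], [0.974, 0.225, -0.0], [-0.0, 0.001, -1.0]]
ft_force: [-1.5, 0.1, 6.6]
width: 0.125
```

Request:
apply_moves(deltas=[[[0, 0, 0.1], 0], [[0, 0, 0.2], 0], [[0, 0, 0.3], 0], [[0, 0, 0.4], 0], [[0, 0, 0.4], 0]])

```text
time: 8.9
position: [0.649, -0.0267, 0.1497]
ee_rot: [[-0.225, 0.974, 0.001], [0.974, 0.225, 0.0], [-0.0, 0.001, -1.0]]
ft_force: [-0.4, -0.4, 4.4]
width: 0.127
```

```bash
python3 - <<'E'
from h import *
c=snap('scene','s3')
a=load('scene0')['img'][190:230,280:345];b=c['img'][190:230,280:345]
cv2.imwrite('pics/s3c.png',cv2.resize(np.hstack([a,b]),None,fx=5,fy=5)[...,::-1])
d=np.abs(a.astype(int)-b).sum(2)>90; print(d.sum())
E
```

```text
644
```

View pics/s3c.png

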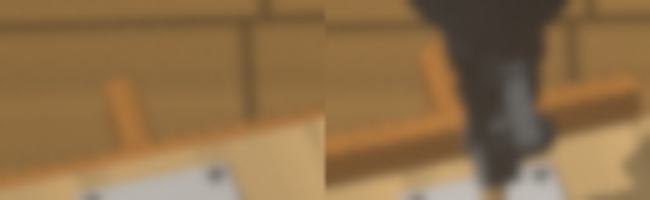

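The scene crop shows the tray front now standing clear of the case, so it has sprung out. Withdrawing the dowel and carrying it back to the stand.

Request:
apply_moves(deltas=[[[0, 0, -0.4], 0], [[0, 0, -1.2], 0], [[0, 0, -2.4], 0], [[0, 0, -4], 0], [[0, 0, -5.5], 0]])

```text
time: 9.45
position: [0.6487, -0.0267, 0.2057]
ee_rot: [[-0.225, 0.974, 0.0], [0.974, 0.225, -0.0], [-0.0, 0.0, -1.0]]
ft_force: [1.1, -0.4, -0.5]
width: 0.121
```

Request:
apply_moves(deltas=[[[2, -0.5, 0], 0], [[5, -1.2, 0], 0], [[8.5, -2, 0], 0], [[12, -2.8, 0], 0], [[15.5, -3.6, 0], 0]])

```text
time: 9.95
position: [0.5781, 0.1173, 0.2052]
ee_rot: [[-0.225, 0.974, 0.0], [0.974, 0.225, 0.0], [-0.0, 0.0, -1.0]]
ft_force: [1.1, 0.2, -0.2]
width: 0.127
```

Request:
apply_moves(deltas=[[[3.5, -0.9, 0], 0], [[7, -1.8, 0], 0], [[10.5, -2.6, 0], 0], [[14.2, -3.4, 0], 0], [[16.7, -4.1, 0], 0]])

```text
time: 10.45
position: [0.5002, 0.2716, 0.2052]
ee_rot: [[-0.226, 0.974, 0.0], [0.974, 0.226, 0.0], [0.0, 0.0, -1.0]]
ft_force: [-0.1, -1.0, -1.1]
width: 0.121
```

Request:
apply_moves(deltas=[[[0, 0, 0], 0], [[0, 0, 0], 0], [[0, 0, 0], 0], [[0, 0, 0], 0]])

```text
time: 10.85
position: [0.5016, 0.2689, 0.2045]
ee_rot: [[-0.224, 0.975, 0.0], [0.975, 0.224, -0.0], [-0.0, 0.0, -1.0]]
ft_force: [0.5, 0.7, -0.3]
width: 0.122
```

```bash
python3 - <<'E'
from h import *
s=r.observe(); print(s['position'].round(4),s['ft_force'].round(1))
c=snap('wrist','w4'); im=c['img']
cv2.imwrite('pics/w4z.png',cv2.resize(im[140:260,250:390],(700,600),interpolation=cv2.INTER_CUBIC)[...,::-1])
p=pts(c); q=(abs(p[...,2]-.05)<.004); k=np.zeros(q.shape,np.uint8);k[130:235,270:370]=q[130:235,270:370]
n,l,st,_=cv2.connectedComponentsWithStats(k); i=1+np.argmax(st[1:,4]); X=p[l==i][:,:2].astype(np.float32); print('stand',cv2.minAreaRect(X),len(X),st[i])
E
```

```text
[0.5016 0.2689 0.2045] [ 0.5  0.7 -0.3]
stand ((0.5008844137191772, 0.26940083503723145), (0.0641135722398758, 0.06424100697040558), 8.605977058410645) 3365 [ 285  155   67   65 3365]
```

View pics/w4z.png

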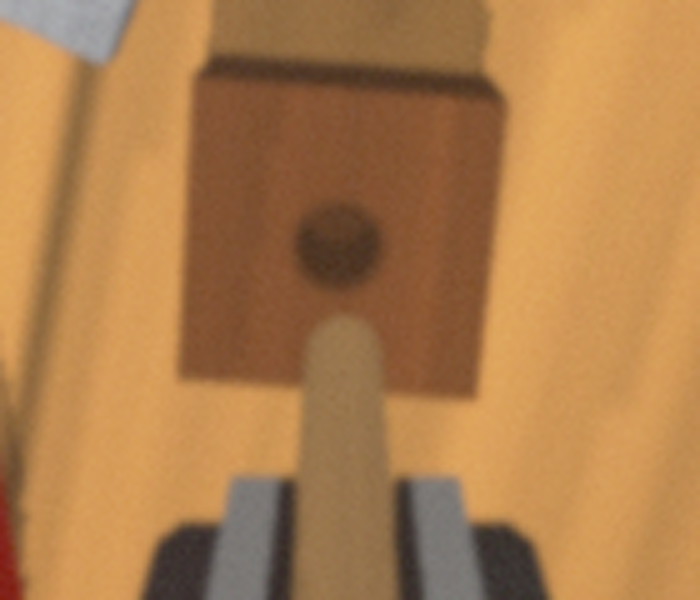

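The crop shows the stand hole at (338,246) and the dowel foot's near edge at (343,314).

```bash
python3 - <<'E'
from h import *
c=load('w4'); R=cv2.Rodrigues(c['rvec'])[0]; o=-R.T@c['tvec'].ravel()
h=ray(c,317.6,189.2,.05); e=ray(c,318.6,202.8,.1209)
n=(o-e)[:2]; n/=np.linalg.norm(n); f=e[:2]-.006*n
X=np.array([-.225,.974]);Y=np.array([.974,.225])
print(h,f,'mm',(h[:2]-f)@X*1e3,(h[:2]-f)@Y*1e3)
E
```

```text
[0.50154502 0.26841576 0.05      ] [0.50260423 0.26838282] mm 0.2704037599023843 -1.0242517356081162
```

Request:
apply_moves(deltas=[[[0.05, -0.1, 1], 0], [[0.05, -0.1, 3], 0], [[0.05, -0.1, 5], 0], [[0.05, -0.1, 6], 0], [[0.05, -0.1, 6], 0]])

```text
time: 11.4
position: [0.4993, 0.2693, 0.1428]
ee_rot: [[-0.225, 0.974, -0.002], [0.974, 0.225, -0.001], [-0.001, -0.003, -1.0]]
ft_force: [0.6, 0.4, -0.4]
width: 0.122
```

Request:
apply_moves(deltas=[[[0, 0, 0], 0], [[0, 0, 0.3], 0], [[0, 0, 0.6], 0], [[0, 0, 0.9], 0], [[0, 0, 1.2], 0]])

```text
time: 11.9
position: [0.5001, 0.27, 0.1322]
ee_rot: [[-0.225, 0.974, 0.0], [0.974, 0.225, 0.0], [0.0, 0.0, -1.0]]
ft_force: [0.6, -0.6, 0.0]
width: 0.124
```

Request:
apply_moves(deltas=[[[0, 0, 0.5], 0], [[0, 0, 1.0], 0], [[0, 0, 1.5], 0], [[0, 0, 2.0], 0], [[0, 0, 2.5], 0]])

```text
time: 12.4
position: [0.5, 0.2699, 0.1068]
ee_rot: [[-0.225, 0.974, -0.0], [0.974, 0.225, -0.0], [-0.0, -0.0, -1.0]]
ft_force: [0.8, -0.1, 0.1]
width: 0.124
```

Request:
apply_moves(deltas=[[[0, 0, 0.4], 0], [[0, 0, 0.8], 0], [[0, 0, 1.0], 0], [[0, 0, 1.1], 0], [[0, 0, 1.1], 0]])

```text
time: 12.9
position: [0.5001, 0.2699, 0.0963]
ee_rot: [[-0.226, 0.974, -0.0], [0.974, 0.226, -0.0], [-0.0, -0.0, -1.0]]
ft_force: [-0.9, 0.4, -0.0]
width: 0.123
```

Request:
apply_moves(deltas=[[[0, 0, 0.1], 0], [[0, 0, 0.15], 0], [[0, 0, 0.15], 0]])

```text
time: 13.2
position: [0.5001, 0.2699, 0.0948]
ee_rot: [[-0.225, 0.974, 0.0], [0.974, 0.225, 0.0], [0.0, 0.0, -1.0]]
ft_force: [0.6, -0.5, -0.8]
width: 0.123
```

Request:
apply_moves(deltas=[[[0, 0, 0], 0], [[0, 0, 0], 0], [[0, 0, 0], 0], [[0, 0, 0], 0], [[0, 0, 0], 0]], jaw=6)

```text
time: 13.7
position: [0.5001, 0.2699, 0.0948]
ee_rot: [[-0.225, 0.974, 0.0], [0.974, 0.225, 0.0], [0.0, 0.0, -1.0]]
ft_force: [-0.4, -0.1, -0.4]
width: 0.702
```

Request:
apply_moves(deltas=[[[0, 0, -1], 0], [[0, 0, -3], 0], [[0, 0, -6], 0], [[0, 0, -9], 0], [[0, 0, -11], 0]])

```text
time: 14.2
position: [0.5005, 0.2701, 0.2078]
ee_rot: [[-0.225, 0.974, 0.002], [0.974, 0.225, 0.001], [0.001, 0.002, -1.0]]
ft_force: [-0.1, 0.3, -0.3]
width: 0.702
```

Request:
apply_moves(deltas=[[[0, 0, 0], 0], [[0, 0, 0], 0]])

```text
time: 14.4
position: [0.5003, 0.27, 0.2053]
ee_rot: [[-0.225, 0.974, 0.001], [0.974, 0.225, 0.0], [0.0, 0.001, -1.0]]
ft_force: [-0.1, 0.6, -0.4]
width: 0.701
```

```bash
python3 - <<'E'
from h import *
s=r.observe(); print(s['position'].round(4),s['joints'].round(3))
c=snap('wrist','w5'); p=pts(c)
k=(p[...,2]>.058)&(p[...,2]<.16)&(abs(p[...,0]-.5)<.025)&(abs(p[...,1]-.27)<.025); P=p[k]
for z in np.arange(.06,.16,.01):
    w=abs(P[:,2]-z)<.005
    if w.sum(): print(z.round(3),w.sum(),P[w].mean(0).round(4))
E
```

```text
[0.5003 0.27   0.2053] [0.495 0.362 0.081 1.289 0.    1.838]
0.06 17 [0.4994 0.2743 0.0616]
0.07 27 [0.4996 0.2739 0.0702]
0.08 33 [0.4999 0.2738 0.0801]
0.09 32 [0.4997 0.2741 0.0899]
0.1 38 [0.4997 0.274  0.0998]
0.11 44 [0.4998 0.274  0.1102]
0.12 48 [0.5    0.274  0.1199]
0.13 59 [0.4997 0.274  0.1299]
0.14 207 [0.5008 0.2699 0.1386]
```

The dowel stands upright at its starting pose, within about 1 mm. Going to the tray pull.

Request:
apply_moves(deltas=[[[-3.2, -0.4, 0], -8.4], [[-6.4, -0.8, 0], -16.8], [[-9.6, -1.2, 0], -25.2], [[-12.8, -1.6, 0], -33.6], [[-16, -2, 0], -42]])

```text
time: 14.95
position: [0.5161, 0.1081, 0.2039]
ee_rot: [[-0.823, 0.568, -0.002], [0.568, 0.823, -0.0], [0.001, -0.001, -1.0]]
ft_force: [1.4, -0.3, -0.7]
width: 0.697
```

Request:
apply_moves(deltas=[[[-2.1, -2.4, 0], -8.4], [[-4.3, -4.9, 0], -16.8], [[-6.4, -7.3, 0], -25.2], [[-8.5, -9.7, 0], -33.6], [[-10.6, -12.2, 0], -42]])

```text
time: 15.45
position: [0.533, -0.0524, 0.2039]
ee_rot: [[-0.992, -0.128, -0.002], [-0.128, 0.992, 0.0], [0.002, 0.0, -1.0]]
ft_force: [0.7, -0.0, -0.2]
width: 0.707
```

Request:
apply_moves(deltas=[[[0, 0, 0], -4], [[0, 0, 0], -6.2], [[0, 0, 0], -6.2], [[0, 0, 0], -6.2]])

```text
time: 15.85
position: [0.5332, -0.0511, 0.2042]
ee_rot: [[-0.974, -0.228, -0.001], [-0.228, 0.974, 0.0], [0.001, 0.0, -1.0]]
ft_force: [0.6, 0.3, -0.0]
width: 0.701
```

```bash
python3 - <<'E'
from h import *
s=r.observe(); print(s['position'].round(4),s['joints'].round(3)); print(s['ee_rot'].round(3))
c=snap('wrist','w6'); p=pts(c)
cv2.imwrite('pics/w6.png',c['img'][...,::-1])
E
```

```text
[ 0.5332 -0.0511  0.2042] [-0.095  0.296 -0.015  1.262 -0.    -0.325]
[[-0.974 -0.228 -0.001]
 [-0.228  0.974  0.   ]
 [ 0.001  0.    -1.   ]]
```

View pics/w6.png

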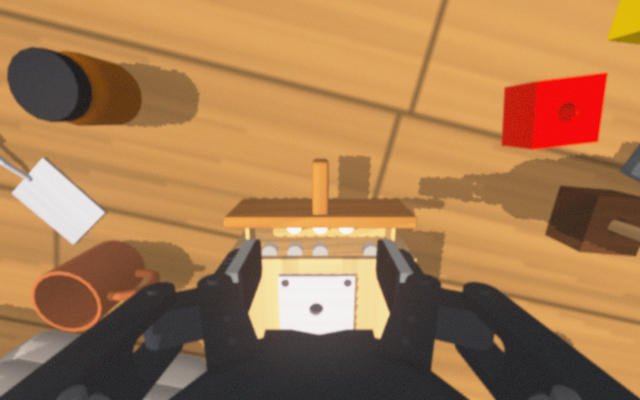

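The fin runs from its tip at (320,159) to the tray front near (320,215), and the tray is open with its keys showing.

```bash
python3 - <<'E'
from h import *
c=load('w6'); p=pts(c); t=np.array([.5332,-.0511]); X=np.array([-.974,-.228]);Y=np.array([-.228,.974])
for u,v in [(313,165),(328,165),(320,160),(314,205),(328,205)]:
    q=ray(c,u,v,.068); print(u,v,q.round(4),'tool mm',((q[:2]-t)@X*1e3).round(1),((q[:2]-t)@Y*1e3).round(1))
k=(abs(p[...,2]-.068)<.004); k[:155]=0;k[225:]=0;k[:,:300]=0;k[:,340:]=0
P=p[k][:,:2]-t; a,b=P@X*1e3,P@Y*1e3; print(len(a),np.percentile(a,[1,50,99]).round(1),np.percentile(b,[2,50,98]).round(1))
E
```

```text
313 165 [ 0.5079 -0.0631  0.068 ] tool mm 27.4 -5.9
328 165 [ 0.5047 -0.0494  0.068 ] tool mm 27.4 8.2
320 160 [ 0.5018 -0.0578  0.068 ] tool mm 32.1 0.7
314 205 [ 0.5458 -0.0534  0.068 ] tool mm -11.8 -5.1
328 205 [ 0.5427 -0.0401  0.068 ] tool mm -11.8 8.6
924 [-21.5   2.9  29.9] [-12.    0.7  13.7]
```

Request:
apply_moves(deltas=[[[0.5, 0.1, 2], 0], [[1.1, 0.15, 5], 0], [[1.1, 0.15, 9], 0], [[1.1, 0.15, 12], 0], [[1.1, 0.15, 13], 0]])

```text
time: 16.4
position: [0.5206, -0.0518, 0.0721]
ee_rot: [[-0.974, -0.228, -0.004], [-0.228, 0.974, 0.0], [0.004, 0.001, -1.0]]
ft_force: [-0.3, 0.3, -0.1]
width: 0.703
```

Request:
apply_moves(deltas=[[[0, 0, 1], 0], [[0, 0, 2], 0], [[0, 0, 3], 0], [[0, 0, 3.2], 0], [[0, 0, 3.2], 0]])

```text
time: 16.9
position: [0.5226, -0.0523, 0.0429]
ee_rot: [[-0.973, -0.229, -0.0], [-0.229, 0.973, -0.0], [0.0, -0.0, -1.0]]
ft_force: [-0.2, -0.5, 0.1]
width: 0.699
```

Request:
apply_moves(deltas=[[[0, 0, 0], 0], [[0, 0, 0], 0], [[0, 0, 0], 0], [[0, 0, 0], 0], [[0, 0, 0], 0]], jaw=0.8, force=25)

```text
time: 17.4
position: [0.5228, -0.0521, 0.0432]
ee_rot: [[-0.973, -0.229, 0.001], [-0.229, 0.973, 0.0], [-0.001, 0.0, -1.0]]
ft_force: [-2.8, 2.4, 6.4]
width: 0.184
```

Request:
apply_moves(deltas=[[[0, 0, 0], 0], [[0, 0, 0], 0]])

```text
time: 17.6
position: [0.5228, -0.0521, 0.0432]
ee_rot: [[-0.973, -0.229, 0.001], [-0.229, 0.973, 0.0], [-0.001, 0.0, -1.0]]
ft_force: [-1.1, 2.5, 6.0]
width: 0.185
```

Request:
apply_moves(deltas=[[[0.5, 0, 0], 0], [[1.5, 0, 0], 0], [[2.7, 0, 0], 0], [[3.9, 0, 0], 0], [[5, 0, 0], 0]])

```text
time: 18.1
position: [0.4738, -0.0636, 0.0432]
ee_rot: [[-0.973, -0.229, 0.001], [-0.229, 0.973, 0.001], [-0.001, 0.0, -1.0]]
ft_force: [1.3, 3.0, 4.6]
width: 0.186
```

Request:
apply_moves(deltas=[[[0.2, 0, 0], 0], [[0.4, 0, 0], 0], [[0.6, 0, 0], 0], [[0.8, 0, 0], 0], [[0.8, 0, 0], 0]])

```text
time: 18.6
position: [0.466, -0.0654, 0.0432]
ee_rot: [[-0.973, -0.229, 0.001], [-0.229, 0.973, 0.0], [-0.001, 0.0, -1.0]]
ft_force: [-1.8, 4.0, 8.7]
width: 0.183
```

Request:
apply_moves(deltas=[[[0.1, 0, 0], 0], [[0.2, 0, 0], 0], [[0.3, 0, 0], 0], [[0.3, 0, 0], 0]])

```text
time: 19.0
position: [0.4647, -0.0657, 0.0433]
ee_rot: [[-0.973, -0.229, 0.003], [-0.229, 0.973, 0.001], [-0.003, 0.0, -1.0]]
ft_force: [10.5, 8.5, -3.5]
width: 0.182
```

Request:
apply_moves(deltas=[[[0, 0, 0], 0], [[0, 0, 0], 0], [[0, 0, 0], 0], [[0, 0, 0], 0], [[0, 0, 0], 0]], jaw=6)

```text
time: 19.5
position: [0.463, -0.0663, 0.0427]
ee_rot: [[-0.973, -0.229, -0.0], [-0.229, 0.973, -0.0], [0.0, -0.0, -1.0]]
ft_force: [0.5, 0.3, -0.5]
width: 0.698
```

Request:
apply_moves(deltas=[[[0, 0, -1.5], 0], [[0, 0, -5], 0], [[0, 0, -9], 0], [[0, 0, -13], 0], [[0, 0, -15], 0]])

```text
time: 20.0
position: [0.464, -0.0664, 0.1961]
ee_rot: [[-0.973, -0.229, 0.003], [-0.229, 0.973, -0.001], [-0.003, -0.001, -1.0]]
ft_force: [-0.3, 0.5, -0.3]
width: 0.701
```

Request:
apply_moves(deltas=[[[2, -5, -1], 0], [[4, -10, -2], 0], [[6, -15, -3], 0], [[8, -20, -3], 0], [[8, -20, -3], 0]])

```text
time: 20.5
position: [0.4301, -0.283, 0.223]
ee_rot: [[-0.974, -0.226, 0.0], [-0.226, 0.974, -0.001], [0.0, -0.001, -1.0]]
ft_force: [-0.3, 0.9, -0.9]
width: 0.701
```

```bash
python3 - <<'E'
from h import *
c=snap('top','t7'); s=snap('scene','s7'); o=r.observe(); print(o['position'].round(3),o['ft_force'].round(1),o['time'])
cv2.imwrite('pics/fin.png',np.vstack([cv2.resize(c['img'][90:290,140:520],(570,300)),cv2.resize(s['img'][120:300,170:512],(570,300))])[...,::-1])
# tray end: fin tip along case axis, from scene & top by depth
X=np.array([-.974,-.228]);Y=np.array([-.228,.974]); H=np.array([.6493,-.0270])
for n,d in (('top',c),('scene',s)):
    p=pts(d); q=p[...,:2]-H; a,b=q@X,q@Y
    k=(abs(b)<.006)&(abs(p[...,2]-.066)<.006)&(a>.05)&(a<.25); print(n,k.sum(),np.percentile(a[k],[95,100]).round(4))
for n,c0,c1 in (('top',load('top0'),c),('scene',load('scene0'),s)):
    D=np.abs(c0['img'].astype(int)-c1['img']).sum(2)
    print(n,{m:int((D[v-14:v+15,u-14:u+15]>90).sum()) for m,(u,v) in (dict(stand=(226,190),bowl=(224,120),mug=(415,130),jar=(424,201),brush=(200,217),spat=(440,162),cone=(172,170)) if n=='top' else dict(stand=(424,195),bowl=(448,270),mug=(208,268),jar=(211,202),brush=(465,188),spat=(180,255),cone=(489,222))).items()})
E
```

```text
[ 0.43  -0.282  0.223] [-0.6  0.8 -0.2] 20.6
top 54 [0.2054 0.2079]
scene 64 [0.2049 0.2102]
top {'stand': 0, 'bowl': 0, 'mug': 0, 'jar': 120, 'brush': 0, 'spat': 0, 'cone': 0}
scene {'stand': 2, 'bowl': 0, 'mug': 0, 'jar': 0, 'brush': 0, 'spat': 0, 'cone': 0}
```

View pics/fin.png

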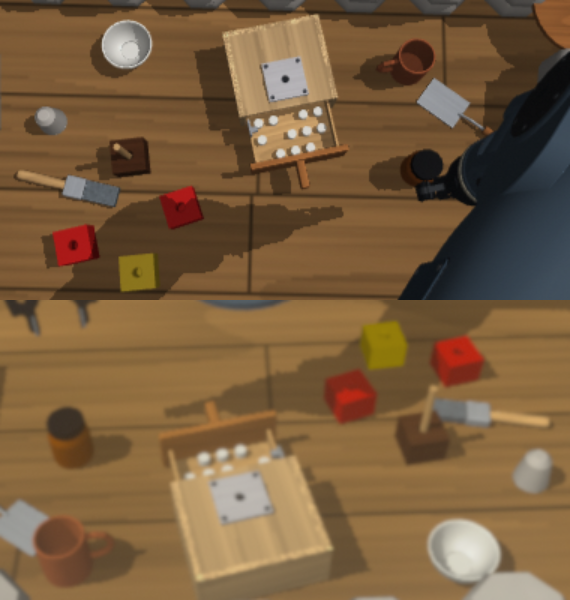

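```bash
python3 -c "
from h import *
print(r.job_done())"
```

```text
the job is handed in; nothing more can be done
None
```

The job is done and handed in at about 20.6 s on the robot's clock. I took the dowel from the dark stand and found the plate's hole with the wrist camera. Pushing the catch down about 7 mm sprang the tray out. I then stood the dowel back in its stand and pulled the tray out to its end stop.

**Forces:** the highest force I read on the catch was about 7 N, and nothing registered on the plate going in. At the tray's end stop I read about 14 N sideways.

**Dowel:** after I let go, depth readings put it upright within about 1 mm of where it started.

**Tray:** the last pictures show it fully open. The fin tip measured about 205–210 mm from the hole. The drawing gives 197 mm, give or take 5 mm for the plate's fitting, so that reads a few millimetres long. The force rise at the stop is the clearer evidence that it is fully out.

**Bystanders:** all six were unchanged in the scene view. In the top view, all but the jar were unchanged. The 120 changed pixels there look like the arm passing in front of the jar and its shadow.

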